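Lock the portafilter into the coffee machine

TASK

Get the coffee machine ready: take the portafilter out of the wooden tamping stand and lock it into the brew group under the machine's head. Hold its handle out to the left of the machine's front as you face the machine, feel for the two hidden slots so that the lugs go up into the group, then swing the handle towards the front until it is drawn up tight and meets its stop, and let go so that it hangs there level by itself. Leave the tamper, the mug on the machine, the jam jar and the teaspoon where they are.

Things in the scene. Friction and masses are not known exactly. Their poses are not given: they have to be found in the camera images.
- portafilter: Steel portafilter: round open bowl with a short black handle. Origin on the bowl's axis at the height of the rim's top; z up, handle along -x. Bowl 59 mm across, rim (top 9 mm) 66 mm across; twin spout ends 58 mm below the rim. Steel neck 14 mm thick to 62 mm from the axis, then the black handle to 135 mm. 0.2 to 0.4 kg.
- handle_grip (a point): Where to grip the portafilter: on the handle's middle line, 116 mm from the bowl's axis and 28 mm below the rim's top; axes as the portafilter's. The handle is 24 mm wide (y), 26 mm tall, flat sided. A grip of about 100 N keeps the bowl from drooping at 3 N of upward push; at 5 N and more it pitches in the grip and the hand rises up to 7 mm more than the rim.
- left_lug (a point): Tip of one of the portafilter's two lugs, which stick out sideways (+y and -y) to 40 mm from its axis. Each lug is 16 mm wide (along x) and 6 mm thick: top 3 mm, underside 9 mm below the rim's top. On the ramps they resist the swing with up to 5 N at the grip, at the stop with 10 N and more.
- tamping_stand: Fixed wooden stand 104 x 104 x 58 mm with a square well 64 mm wide; origin under the well's centre, on the worktop. The portafilter sits in it level, its lugs on the top, its rim 67 mm above the worktop, its neck in a notch 20 mm wide in the -x wall: lift it straight up 65 mm before moving it sideways. A shelf 20 mm high on the +y side holds the tamper.
- coffee_machine: Fixed steel coffee machine, 176 mm wide, 318 mm tall with its cup rail. Origin on the brew group's axis at worktop height; z up, -x is its front; it is turned so that the front looks to the robot's left; +y is the side to your left when you face the front. Drip tray top 32 mm high, column face 52 mm behind the axis, steam wand on the -y flank 115 mm from the axis.
- nose_rim (a point): Foremost point of the lower edge of the machine's head, 192 mm above the worktop. The head ends in a round nose of radius 88 mm about the group's axis (z 192 to 300 mm) that overhangs the handle: an upright gripper on the handle strikes it, so tilt the tool 25 to 40 degrees, its top leaning away from the axis, out along the handle.
- group_mouth (a point): Centre of the brew group's lower opening, 170 mm above the worktop; axes as the machine's. Ring of bore 70 mm (rim has 2 mm play all round) in a skirt 106 mm across, with two slots for the lugs across from each other, hidden from outside. Rim 3 mm above this point: lugs stopped by the ring's flat underside. Rim 13.5 mm above: lugs through the slots, rim on the seal.
- entry_side (a point): Where the handle points when the lugs meet the slots: 45 degrees off the machine's front, to its +y side (portafilter yaw minus machine yaw = -45 degrees). But the ring sits up to 15 degrees off either way, which cannot be seen: push up lightly, feel whether the lugs rise, else lower, swing some degrees, try again. Play in the slots nearly 4 degrees either way.
- seal (a joint): How far the seal in the group is pressed up, m: 0 free, about 0.002 at the stop; sprung, 4 N per mm, travel 4 mm. From the slots swing the handle to the front (yaw grows, counter-clockwise from above): ramps draw the rim up to 16 mm above the mouth; the stop is 45 degrees on from the slots' middle. Friction then holds it when let go.
- tamper: Steel tamper, 57 mm across its foot, 70 mm tall, on the stand's low shelf; origin under its foot. To be left alone.
- mug_white: White mug, 82 mm across, 90 mm tall, on top of the machine inside the cup rail; to be left alone.
- jam_jar: Jam jar, 65 mm across, 86 mm tall, at the back of the worktop; to be left alone.
- teaspoon: Teaspoon, 139 mm long, lying at the front of the worktop; to be left alone.
Not all that is in view belongs to the job. Of the things that look like the tamping_stand, the larger one is meant.

How it is judged:
On the way, in this order (a step that is already met when the one before it is completed fails the run):
1. the portafilter is lifted clear of the tamping stand (z of portafilter in the frame of tamping_stand above 0.095 m), for 0.1 s.
2. the lugs are up in the group's slots, rim near the seal (z of portafilter in the frame of group_mouth above 0.0105 m and horizontal distance between portafilter and group_mouth below 0.005 m), for 0.1 s.
At the end, for the whole second after the job is handed in: The portafilter hangs in the brew group, let go and at rest: within 6 mm of the group's axis, its rim at least 14.5 mm above the group's mouth and the seal pressed up by more than 1.7 mm, level within 4 degrees, its handle within 23 degrees of the machine's front (value of joint seal above 0.0017 m and z of portafilter in the frame of group_mouth above 0.0145 m and horizontal distance between portafilter and group_mouth below 0.006 m and angle between portafilter's own z axis and vertical below 0.07 rad and angle between the x axis of portafilter and the x axis of coffee_machine, either way round below 0.4 rad and linear speed of portafilter below 0.01 m/s and contact force between portafilter and the fingers below 0.1 N); the robot touches nothing.
It fails at once if the tamper is moved more than 20 mm or tipped (distance of tamper from where it was at the start of the episode above 0.02 m or angle between tamper's own z axis and vertical above 0.35 rad).
It fails at once if the mug is moved more than 20 mm (distance of mug_white from where it was at the start of the episode above 0.02 m).
It fails at once if the jam jar is moved more than 20 mm (distance of jam_jar from where it was at the start of the episode above 0.02 m).
It fails at once if the teaspoon is moved more than 30 mm (distance of teaspoon from where it was at the start of the episode above 0.03 m).
It also fails if it takes over 61 s, if anything falls off the work surface, if the arm or the gripper's body presses on something with over 40 N, if the wrist force passes 120 N, or if a joint passes its speed limit or range.

ROBOT

A 6-joint arm with a two-finger parallel gripper is mounted at the origin on a cart in front of the work surface, level with it; the furniture and walls round the work are solid. World frame = base frame: x ahead of the robot, y to its left, z up, the work surface at z = 0. Lengths are in m, angles in rad, forces in N, time in s.
With the tool pointing down it reaches from about 0.275 to 1 m from the base axis. Payload 8.4 kg.
Tool frame: the origin (TCP) lies midway between the tips of the shut fingers; the grasp point (between the pads) lies 19 mm behind it; z points along the fingers, y is the line along which they close (so a half turn about z gives the same grasp; the last joint's range is limited). The gripper opens to 85 mm and grips with 20 to 120 N. Pads are 22 mm wide; open, the fingers measure 114 mm over their backs; the gripper's body (76 mm by 85 mm) begins 54 mm behind the grasp point. The pads swing forward as they close: fully open they stand 13 mm farther back than shut.
Start: joints at [-1.311, 0.353, 1.633, -0, 1.155, -0.002], TCP at [0.162, -0.604, 0.231] pointing down, gripper open.
Joint ranges: [-2.63, 2.63], [-0.92, 2.1], [0.06, 2.66], [-1.3, 4.44], [0, 2.69], [-3.02, 3.02]. Speed limits (rad/s): [2.22, 2.22, 2.79, 3.14, 3.14, 3.14].

INTERFACE

Orientations are given as a rotation vector (axis times angle).
In Python, from workcell import ctrl gives the robot as it stands. The module is installed in compiled form; this text tells all that it offers.
- The arm moves only by the tool arm_command, never from a script. Its argument "moves" is a list that holds one entry, the list of rows, each a list of 7 numbers: the shift along the tool's x, y, z in units of 0.02 m (1.0 is 0.02 m), then the turn, a rotation vector about the tool's x, y, z in units of 0.1 rad (1.0 is 0.1 rad), then the closure, from -1 (fully open) to 1 (shut). In form: [[[tx, ty, tz, wx, wy, wz, claw], ...]]. A call has 1 to 5 rows; each row shifts and turns the commanded pose from where the row before left it, along the tool's axes as they then stand; what a row does not reach is not made up. A row lasts 1/10 s, in which the tool goes at most 50 mm and 8.59 degrees, less where a joint would pass 70% of its speed; a pose out of reach is approached as far as the arm can. A call with a number of a shift or a turn outside -1 to 1 is refused whole. A call with a gripper value outside its range is refused whole. The fingers move at their own pace and stop on an object; "grip_force" is the grip in N (left out, the last holds). Time passes only in rows, so rows that do not move let the fingers close. It gives the time, the measured TCP pose, the force, the opening and the grip force at its end, in the units of the state.
- ctrl.state(): the state, without advancing time (a new reading comes with each control period).
- ctrl.camera(name): name is "side" or "top" or "wrist"; returns a dict with "image" (400x640x3 uint8, red, green, blue), "fov_y" (degrees; the focal length in pixels is half the picture's height over the tangent of half this angle, whatever the lens; pixels are square), "cx", "cy" (the principal point, pixels), "R" (3x3) and "t" (3): a world point X has camera coordinates R X + t; the wrist camera has in their place "mount" (4x4, takes a point from camera to tool coordinates, whose origin is the TCP and whose axes are the flange's). Camera axes: x right, y down, z forward; pixel columns grow to the right and rows downward; lengths in m; the calibration is good to about 2 mm. The wrist camera is an equidistant fisheye: a pixel r from the principal point sees the ray r / f radians off the axis. A picture is of the moment at which its call begins: read the wrist's pose just before it. There is no depth.
- ctrl.sign_off(): hands the job in; it is judged then, once.
The state is a dict: "time_s": time; "joints": joint angles; "joint_velocities": joint speeds; "effort": joint torques, N m; "ee_pos": TCP position; "tool_rot": TCP orientation; "ft_force": force on the tool from outside, world axes, zero at the start; "ft_torque": the same for the moment, N m; "width": finger opening in m; "finger_force": force on a finger pad.
Only numpy, scipy, OpenCV 4.12 (cv2) and the standard library are available. Lean on these libraries where they do the work, as an engineer would, in place of code of your own. Each camera call takes 0.05 s, during which the arm holds its last target. There are 200 camera calls.

## Working session

There is one attempt and no reset: what is moved stays moved. The work goes in short steps, Python scripts to look and compute and a tool call to move; the robot and the scene stay as the last step left them, time stands still between calls to the robot, and variables do not carry over. Pictures are saved under pics/ and viewed, at most 10 in all, crops included, and the job is handed in when it is done.

Besides the shell and the picture viewer there is one more tool, called as a command line: name --argument value ..., lists and objects as JSON in quotes. arm_command: Moves the arm, as the interface text tells. Its arguments: {"type":"object","properties":{"moves":{"type":"array"},"grip_force":{"type":"number"}},"required":["moves"]}

```bash
mkdir -p pics; cat > h.py <<'E'
import numpy as np, cv2
from workcell import ctrl
from scipy.spatial.transform import Rotation as Ro
def ray(c,u,v):
    f=200/np.tan(np.radians(c['fov_y']/2)); d=np.array([(u-c['cx'])/f,(v-c['cy'])/f,1.])
    R=np.array(c['R']);t=np.array(c['t']); return -R.T@t, R.T@d
def atz(c,u,v,z):
    o,d=ray(c,u,v); return o+d*(z-o[2])/d[2]
def proj(c,X):
    f=200/np.tan(np.radians(c['fov_y']/2)); p=np.array(c['R'])@X+np.array(c['t']); return f*p[0]/p[2]+c['cx'],f*p[1]/p[2]+c['cy']
E
python3 - <<'E'
from h import *
import pickle
cs={}
for n in ['top','side']:
    c=ctrl.camera(n); cs[n]=c; cv2.imwrite(f'pics/{n}0.png',c['image'][:,:,::-1])
    print(n,c['fov_y'],c['cx'],c['cy'],ray(c,c['cx'],c['cy']))
pickle.dump(cs,open('c0.pkl','wb'))
print(ctrl.state())
E
```

```text
top 57.819027807397866 316.0251295658935 206.91251930983577 (array([0.40332587, 0.06004119, 1.04123378]), array([ 0.15514327,  0.01467958, -0.98778291]))
side 45.108238838311735 317.6522289748318 196.62507908198097 (array([0.44784949, 0.75415837, 0.982819  ]), array([ 0.06611124, -0.65524994, -0.75251367]))
{'time_s': 0.1, 'joints': array([-1.31135675e+00,  3.53585491e-01,  1.63404310e+00,  3.68372728e-05,
        1.15518707e+00, -2.36878466e-03]), 'joint_velocities': array([ 1.99417360e-03, -1.01749783e-03, -1.35553960e-03,  5.48345319e-04,
       -6.91228292e-05, -1.50317420e-03]), 'effort': array([-7.07570484e-05, -6.06357336e+01, -3.42819536e+01,  1.25958209e-06,
        3.98010961e-03,  4.78414833e-06]), 'ee_pos': array([ 0.16169125, -0.60329451,  0.23063975]), 'tool_rot': array([-3.11351027e+00, -4.09892028e-01,  1.93688965e-04]), 'ft_force': array([-0.36981532,  0.05655136, -0.36662673]), 'ft_torque': array([ 0.02837273, -0.01841569,  0.02225653]), 'finger_force': 0.0, 'width': 0.08550274822256893}
```

View pics/top0.png

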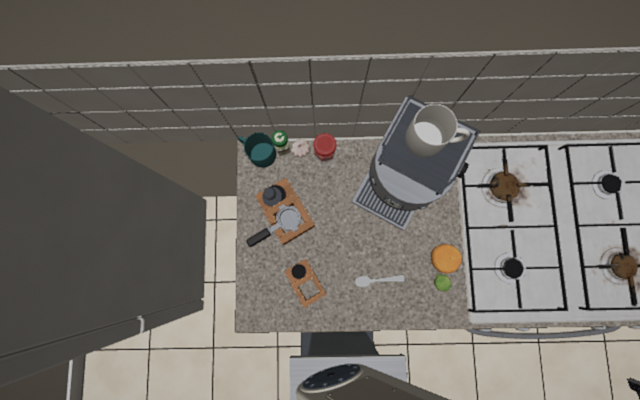

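View pics/side0.png

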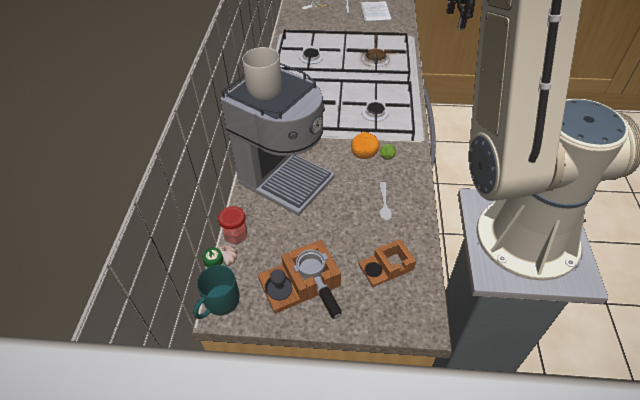

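```bash
python3 - <<'E'
from h import *
import pickle
cs=pickle.load(open('c0.pkl','rb'))
t=cs['top']['image'][:,:,::-1]; s=cs['side']['image'][:,:,::-1]
a=cv2.resize(t[170:260,235:335],None,fx=8,fy=6.6666667*1.2 if 0 else 6,interpolation=cv2.INTER_CUBIC)
a=cv2.resize(t[175:255,240:330],None,fx=7,fy=7,interpolation=cv2.INTER_CUBIC)
cv2.imwrite('pics/ta.png',a)
b=cv2.resize(t[90:240,345:495],None,fx=4,fy=4,interpolation=cv2.INTER_CUBIC);cv2.imwrite('pics/tb.png',b)
d=cv2.resize(s[40:220,205:355],None,fx=3.3333333,fy=3.3333333,interpolation=cv2.INTER_CUBIC);cv2.imwrite('pics/sb.png',d)
for n,u,v in [('top',320,200),('top',320,100),('top',220,200),('top',460,300)]: print(atz(cs[n],u,v,0))
E
```

```text
[0.5870117  0.06349598 0.        ]
[0.89670193 0.05662167 0.        ]
[0.5939581  0.35676948 0.        ]
[ 0.29578483 -0.31911556  0.        ]
```

View pics/ta.png

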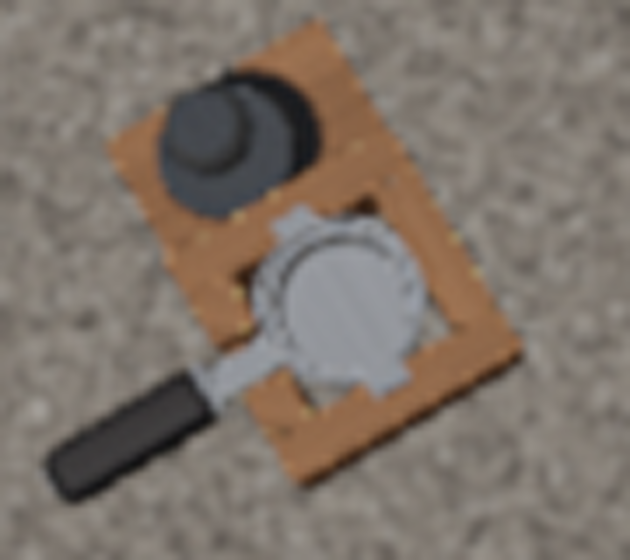

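View pics/tb.png

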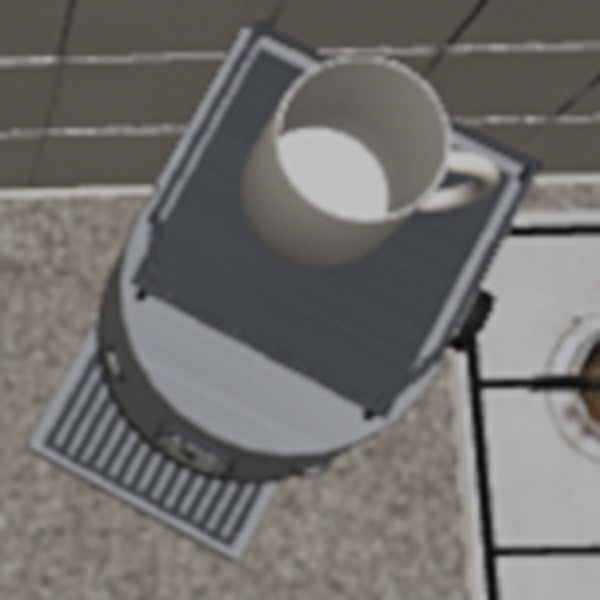

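View pics/sb.png

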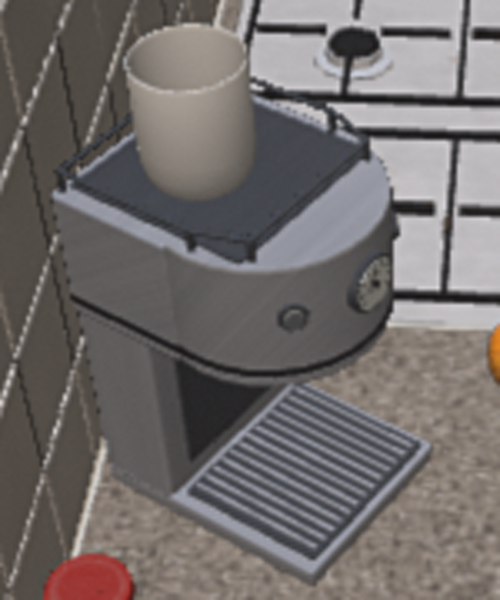

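```bash
python3 - <<'E'
from h import *
import pickle
cs=pickle.load(open('c0.pkl','rb')); T=cs['top'];S=cs['side']
tA=lambda p,z:atz(T,240+p[0]/7,175+p[1]/7,z)
tB=lambda p,z:atz(T,345+p[0]/4,90+p[1]/4,z)
sB=lambda p,z:atz(S,205+p[0]*.3,40+p[1]*.3,z)
print('bowl',tA((337,297),.067),'lugs',tA((295,215),.064),tA((390,385),.064),'mid',tA((342.5,300),.064))
e=tA((62,478),.052);s=tA((195,392),.052);print('handle',e,s,np.degrees(np.arctan2(*(s-e)[1::-1])))
l=tA((295,215),.064)-tA((390,385),.064);print('lug yaw',np.degrees(np.arctan2(-l[0],l[1])))
P=[(105,487),(310,487),(520,352),(318,18)]
q=[tA((305,487),.05),tA((522,355),.058)];d=q[1]-q[0];print('stand edge yaw',np.degrees(np.arctan2(d[1],d[0])),np.linalg.norm(d))
# machine
a,b=tB((33,443),.032),tB((238,556),.032);d=a-b;print('tray front',a,b,np.linalg.norm(d),'yaw',np.degrees(np.arctan2(-d[0],d[1])))
a2,b2=sB((315,573),.032),sB((430,448),.032);print('tray front side',a2,b2)
a3=sB((178,497),.032);print('tray left edge yaw',np.degrees(np.arctan2(*(a3-a2)[1::-1])),np.linalg.norm(a3-a2))
from scipy.optimize import least_squares
for nm,f,pts,z in [('T300',tB,[(125,300),(150,352),(200,405),(250,437),(310,452)],.3),('T192',tB,[(105,370),(140,425),(190,465),(245,482),(300,475)],.192),('S300',sB,[(390,185),(385,215),(350,250),(290,265),(220,265)],.3),('S192',sB,[(180,357),(225,375),(265,380),(310,375),(350,355)],.192)]:
    X=np.array([f(p,z)[:2] for p in pts]); r=least_squares(lambda c:np.hypot(*(X-c).T)-.088,X.mean(0)+[.05,-.05]); print(nm,r.x,r.fun*1e3)
E
```

```text
bowl [0.52921536 0.15079927 0.067     ] lugs [0.56229625 0.16725077 0.064     ] [0.49483687 0.13084597 0.064     ] mid [0.52837841 0.14894684 0.064     ]
handle [0.46243006 0.26025798 0.052     ] [0.49490648 0.20824191 0.052     ] -58.02125528889017
lug yaw -61.64625330963954
stand edge yaw -60.29976136331691 0.09914884803424437
tray front [ 0.57699435 -0.03041156  0.032     ] [ 0.49390793 -0.16981209  0.032     ] 0.16228327345857024 yaw -30.796065672989556
tray front side [ 0.57350871 -0.01905453  0.032     ] [ 0.49329094 -0.1570882   0.032     ]
tray left edge yaw -31.077743429525334 0.13755260930418853
T300 [ 0.6137655  -0.14830025] [ 3.17064193 -1.05468101 -3.17468591 -0.40177011  2.97574934]
T192 [ 0.61163282 -0.1483107 ] [ 1.66192624 -1.5941153  -0.70665399  0.84406411  0.42809495]
S300 [ 0.60823164 -0.14304954] [-2.23315711  0.50882795  2.98346673 -1.78669047 -0.76708644]
S192 [ 0.61385419 -0.15065776] [ 0.45971337 -0.97793352 -0.13422883  1.30614323 -0.67484021]
```

```bash
cat >> h.py <<'E'
def tool(yaw,tilt):  # portafilter yaw, tilt deg -> R
    y=np.radians(yaw);t=np.radians(tilt);u=np.array([np.cos(y),np.sin(y),0]);yy=np.array([-np.sin(y),np.cos(y),0])
    z=np.sin(t)*u-np.cos(t)*np.array([0,0,1]); return np.c_[np.cross(yy,z),yy,z]
def tcp(axis,rimz,yaw,tilt,back=0,d=.116):
    R=tool(yaw,tilt);y=np.radians(yaw)
    g=np.array([axis[0]-d*np.cos(y),axis[1]-d*np.sin(y),rimz-.028]); return g+(.019-back)*R[:,2],R
def cur():
    s=ctrl.state(); return np.array(s['ee_pos']),Ro.from_rotvec(s['tool_rot']).as_matrix(),s
def delta(p,R,p2,R2):
    return R.T@(p2-p)/.02, Ro.from_matrix(R.T@R2).as_rotvec()/.1
E
python3 - <<'E'
from h import *
np.set_printoptions(precision=3,suppress=True)
p,R,s=cur()
p2,R2=tcp((.529,.150),.067,-60,30,.11)
Rv=tool(-60,0)
print('rot',delta(p,R,p2,Rv)[1],'total shift in Rv axes',Rv.T@(p2-p)/.02,p2)
E
```

```text
rot [ -0.008  -0.011 -18.326] total shift in Rv axes [31.511 34.737  5.642] [0.448 0.29  0.118]
```

arm_command --moves '[[[0,0,0,0,0,-1,-1],[0,0,0,0,0,-1,-1],[0,0,0,0,0,-1,-1],[0,0,0,0,0,-1,-1],[0,0,0,0,0,-1,-1]]]'

```text
time_s: 0.6
ee_pos: [0.1617, -0.6034, 0.2309]
tool_rot: [-2.913, -1.174, -0.0]
ft_force: [0.1, -0.4, 0.2]
width: 0.0854
finger_force: 0.0
```

arm_command --moves '[[[0,0,0,0,0,-1,-1],[0,0,0,0,0,-1,-1],[0,0,0,0,0,-1,-1],[0,0,0,0,0,-1,-1],[0,0,0,0,0,-1,-1]]]'

```text
time_s: 1.1
ee_pos: [0.1617, -0.6034, 0.2308]
tool_rot: [-2.532, -1.858, -0.001]
ft_force: [-0.1, 0.2, -1.2]
width: 0.0857
finger_force: 0.0
```

arm_command --moves '[[[0,0,0,0,0,-1,-1],[0,0,0,0,0,-1,-1],[0,0,0,0,0,-1,-1],[0,0,0,0,0,-1,-1],[0,0,0,0,0,-1,-1]]]'

```text
time_s: 1.6
ee_pos: [0.1617, -0.6034, 0.2308]
tool_rot: [-1.994, -2.427, -0.001]
ft_force: [-0.2, 0.3, 0.6]
width: 0.0854
finger_force: 0.0
```

arm_command --moves '[[[0,0,0,0,0,-1,-1],[0,0,0,0,0,-1,-1],[0,0,0,0,0,-1,-1],[0,0,0,0,0,-0.3,-1]]]'

```text
time_s: 2.0
ee_pos: [0.1617, -0.6034, 0.2309]
tool_rot: [-1.571, -2.72, -0.001]
ft_force: [-0.4, -0.2, 0.7]
width: 0.0855
finger_force: 0.0
```

arm_command --moves '[[[0.9,1,0,0,0,0,-1],[0.9,1,0,0,0,0,-1],[0.9,1,0,0,0,0,-1],[0.9,1,0,0,0,0,-1],[0.9,1,0,0,0,0,-1]]]'

```text
time_s: 2.5
ee_pos: [0.2039, -0.4747, 0.2311]
tool_rot: [-1.577, -2.717, -0.0]
ft_force: [0.1, -0.2, 0.3]
width: 0.0853
finger_force: 0.0
```

arm_command --moves '[[[0.9,1,0,0,0,0,-1],[0.9,1,0,0,0,0,-1],[0.9,1,0,0,0,0,-1],[0.9,1,0,0,0,0,-1],[0.9,1,0,0,0,0,-1]]]'

```text
time_s: 3.0
ee_pos: [0.2457, -0.3469, 0.2312]
tool_rot: [-1.577, -2.717, -0.0]
ft_force: [0.6, -0.5, -0.3]
width: 0.0857
finger_force: 0.0
```

arm_command --moves '[[[0.9,1,0,0,0,0,-1],[0.9,1,0,0,0,0,-1],[0.9,1,0,0,0,0,-1],[0.9,1,0,0,0,0,-1],[0.9,1,0,0,0,0,-1]]]'

```text
time_s: 3.5
ee_pos: [0.2876, -0.2191, 0.2313]
tool_rot: [1.577, 2.717, 0.0]
ft_force: [0.8, -0.9, 0.4]
width: 0.0853
finger_force: 0.0
```

arm_command --moves '[[[0.9,1,0,0,0,0,-1],[0.9,1,0,0,0,0,-1],[0.9,1,0,0,0,0,-1],[0.9,1,0,0,0,0,-1],[0.9,1,0,0,0,0,-1]]]'

```text
time_s: 4.0
ee_pos: [0.3296, -0.0913, 0.2314]
tool_rot: [1.577, 2.717, 0.0]
ft_force: [-0.3, 0.1, 0.4]
width: 0.0855
finger_force: 0.0
```

arm_command --moves '[[[0.9,1,0,0,0,0,-1],[0.9,1,0,0,0,0,-1],[0.9,1,0,0,0,0,-1],[0.9,1,0,0,0,0,-1],[0.9,1,0,0,0,0,-1]]]'

```text
time_s: 4.5
ee_pos: [0.3715, 0.0366, 0.2313]
tool_rot: [1.577, 2.717, 0.0]
ft_force: [0.1, -0.7, 0.3]
width: 0.0855
finger_force: 0.0
```

arm_command --moves '[[[0.9,1,0,0,0,0,-1],[0.9,1,0,0,0,0,-1],[0.9,1,0,0,0,0,-1],[0.9,1,0,0,0,0,-1],[0.9,1,0,0,0,0,-1]]]'

```text
time_s: 5.0
ee_pos: [0.4134, 0.1644, 0.2312]
tool_rot: [-1.577, -2.717, 0.0]
ft_force: [0.7, -0.1, -0.0]
width: 0.0853
finger_force: 0.0
```

arm_command --moves '[[[0.9,1,0,0,-0.9,0,-1],[0.9,1,0,0,-1,0,-1],[0.9,1,0,0,-1,0,-1],[0.9,1,0,0,-1,0,-1],[0.9,0.7,0,0,-1,0,-1]]]'

```text
time_s: 5.5
ee_pos: [0.4521, 0.2881, 0.2148]
tool_rot: [1.352, 2.329, -0.335]
ft_force: [0.8, 0.3, -1.1]
width: 0.0855
finger_force: 0.0
```

```bash
python3 - <<'E'
from h import *
import pickle
np.set_printoptions(precision=3,suppress=True)
p,R,s=cur(); c=ctrl.camera('wrist'); pickle.dump((p,R,c),open('w1.pkl','wb')); cv2.imwrite('pics/w1.png',c['image'][:,:,::-1])
print(p,R,s['joints'],c['mount'],c['fov_y'],c['cx'],c['cy'])
p2,R2=tcp((.529,.150),.067,-60,30,.11); print(delta(p,R,p2,R2))
E
```

```text
[0.452 0.288 0.215] [[-0.436  0.868  0.239]
 [ 0.765  0.497 -0.409]
 [-0.474  0.004 -0.881]] [ 0.855  0.325  1.815 -0.499  1.217  0.563] [[ 0.    -0.945 -0.327  0.084]
 [ 1.     0.     0.     0.001]
 [-0.    -0.327  0.945 -0.141]
 [ 0.     0.     0.     1.   ]] 65.70646984690485 324.91267373864963 199.25099575464247
(array([ 2.451, -0.143,  4.187]), array([ 0.02 , -0.3  , -0.049]))
```

View pics/w1.png

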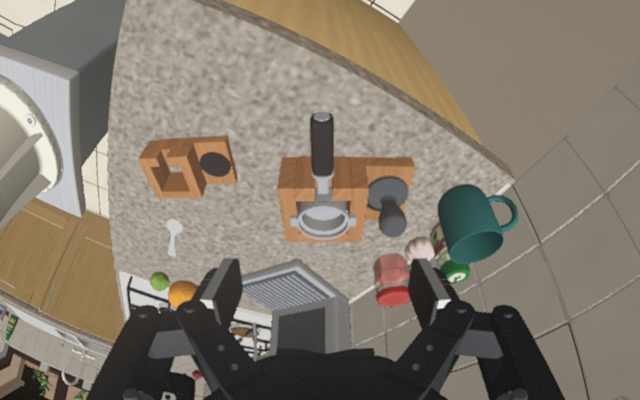

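```bash
cat >> h.py <<'E'
def wray(p,R,c,u,v):
    f=200/np.tan(np.radians(c['fov_y']/2)); a=np.array([u-c['cx'],v-c['cy']]); r=np.hypot(*a); th=r/f
    d=np.r_[np.sin(th)*a/max(r,1e-9),np.cos(th)]; M=np.array(c['mount']); return p+R@M[:3,3], R@(M[:3,:3]@d)
def watz(p,R,c,u,v,z):
    o,d=wray(p,R,c,u,v); return o+d*(z-o[2])/d[2]
E
python3 - <<'E'
from h import *
import pickle
np.set_printoptions(precision=4,suppress=True)
p,R,c=pickle.load(open('w1.pkl','rb'))
im=c['image']
print('rim',[watz(p,R,c,u,v,.067) for u,v in [(323.5,218),(297,218),(350,218),(323,200),(323,238)]])
e=watz(p,R,c,321,115,.052);s=watz(p,R,c,322,178,.046);print(e,s,np.degrees(np.arctan2(*(s-e)[1::-1])))
for q in [(282,203),(367,205),(286,241),(362,241)]:print(watz(p,R,c,*q,.058))
print('tray',[watz(p,R,c,*q,.032) for q in [(242,272),(297,262)]])
E
```

```text
rim [array([0.5238, 0.1625, 0.067 ]), array([0.4965, 0.1469, 0.067 ]), array([0.5513, 0.178 , 0.067 ]), array([0.5077, 0.1897, 0.067 ]), array([0.5435, 0.1266, 0.067 ])]
[0.4566 0.276  0.052 ] [0.5    0.2011 0.046 ] -59.9262243691627
[0.4734 0.1529 0.058 ]
[0.5621 0.1992 0.058 ]
[0.5095 0.0842 0.058 ]
[0.5998 0.1353 0.058 ]
tray [array([ 0.4942, -0.0838,  0.032 ]), array([0.5644, 0.0019, 0.032 ])]
```

```bash
python3 - <<'E'
from h import *
import pickle
np.set_printoptions(precision=4,suppress=True)
p,R,c=pickle.load(open('w1.pkl','rb'));cs=pickle.load(open('c0.pkl','rb'))
print('side rim',atz(cs['side'],311.5,263,.067),'side handle end',atz(cs['side'],336,314,.045))
a=cv2.resize(c['image'][100:325,235:385,::-1],None,fx=3,fy=3 if 0 else 2.6,interpolation=cv2.INTER_CUBIC)
a=c['image'][105:305,270:400,::-1]; a=cv2.resize(a,None,fx=3,fy=3,interpolation=cv2.INTER_CUBIC)
b=cs['side']['image'][230:330,255:345,::-1]; b=cv2.resize(b,None,fx=4.4,fy=4.4,interpolation=cv2.INTER_CUBIC)
o=np.zeros((600,800,3),np.uint8); o[:600,:390]=a; o[:440,400:796]=b; cv2.imwrite('pics/cmp.png',o)
E
```

```text
side rim [0.5262 0.1559 0.067 ] side handle end [0.4645 0.2664 0.045 ]
```

View pics/cmp.png

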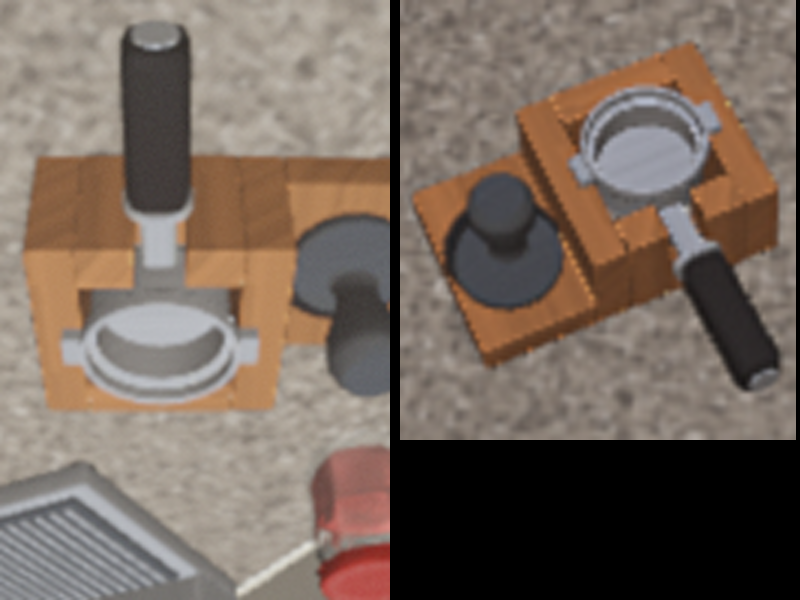

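```bash
python3 - <<'E'
from h import *
np.set_printoptions(precision=3,suppress=True)
p,R,s=cur()
for b in (.09,0):
    p2,R2=tcp((.5275,.154),.067,-60,30,b); print(p2,*delta(p,R,p2,R2)); p,R=p2,R2
E
```

```text
[0.452 0.285 0.1  ] [ 2.419 -0.137  5.023] [ 0.012 -0.26  -0.019]
[0.474 0.246 0.023] [ 0.  -0.   4.5] [0. 0. 0.]
```

arm_command --moves '[[[0.5,-0.1,1,0,-0.26,0,-1],[0.5,0,1,0,0,0,-1],[0.5,0,1,0,0,0,-1],[0.5,0,1,0,0,0,-1],[0.4,0,1,0,0,0,-1]]]'

```text
time_s: 6.05
ee_pos: [0.4528, 0.2788, 0.1025]
tool_rot: [1.342, 2.313, -0.353]
ft_force: [0.5, -0.4, -0.2]
width: 0.0851
finger_force: 0.0
```

arm_command --moves '[[[0,0,1,0,0,0,-1],[0,0,1,0,0,0,-1],[0,0,1,0,0,0,-1],[0,0,1,0,0,0,-1],[0,0,0.55,0,0,0,-1]]]'

```text
time_s: 6.55
ee_pos: [0.4751, 0.2388, 0.0232]
tool_rot: [1.342, 2.313, -0.355]
ft_force: [1.2, -0.1, 0.3]
width: 0.0855
finger_force: 0.0
```

arm_command --moves '[[[0,0,0,0,0,0,-0.3],[0,0,0,0,0,0,0.1],[0,0,0,0,0,0,0.3],[0,0,0,0,0,0,1],[0,0,0,0,0,0,1]]]' --grip_force 100

```text
time_s: 7.05
ee_pos: [0.4758, 0.2407, 0.0252]
tool_rot: [1.339, 2.313, -0.351]
ft_force: [-0.5, 2.3, 4.5]
width: 0.0224
finger_force: 97.6
```

arm_command --moves '[[[0,0,0,0,0,0,1],[0,0,0,0,0,0,1],[0,0,0,0,0,0,1]]]'

```text
time_s: 7.35
ee_pos: [0.4758, 0.2407, 0.0251]
tool_rot: [1.339, 2.313, -0.351]
ft_force: [-2.4, 2.8, 6.3]
width: 0.0226
finger_force: 97.6
```

```bash
python3 - <<'E'
from h import *
np.set_printoptions(precision=3,suppress=True)
p,R,s=cur();print(p,s['ft_force'],s['ft_torque'],s['width'],s['finger_force'])
R2=tool(-60,30); print(delta(p,R,p+[0,0,.075],R2), Ro.from_matrix(R).as_rotvec(), 'ypf dir',np.degrees(np.arctan2(R[1,1],R[0,1])), 'tilt',np.degrees(np.arccos(-R[2,2])))
E
```

```text
[0.476 0.241 0.025] [-2.389  2.783  6.318] [-0.059 -0.023 -0.026] 0.022581208012103584 97.57808089256287
(array([-1.849,  0.006, -3.262]), array([ 0.002, -0.079, -0.026])) [ 1.339  2.313 -0.351] ypf dir 29.87955688836489 tilt 29.549915990951536
```

arm_command --moves '[[[-0.2,0,-0.36,0,0,0,1],[-0.41,0,-0.72,0,0,0,1],[-0.41,0,-0.72,0,0,0,1],[-0.41,0,-0.72,0,0,0,1],[-0.41,0,-0.72,0,0,0,1]]]'

```text
time_s: 7.85
ee_pos: [0.4755, 0.24, 0.1008]
tool_rot: [1.34, 2.313, -0.352]
ft_force: [0.5, 0.5, -3.4]
width: 0.0225
finger_force: 98.0
```

arm_command --moves '[[[-0.2,0,-0.36,0,0,0,1],[0,0,0,0,0,0,1]]]'

```text
time_s: 8.05
ee_pos: [0.4761, 0.2406, 0.1088]
tool_rot: [1.34, 2.312, -0.35]
ft_force: [1.4, -0.4, -3.1]
width: 0.0226
finger_force: 98.2
```

```bash
python3 - <<'E'
from h import *
import pickle
np.set_printoptions(precision=4,suppress=True)
p,R,s=cur();print(p,s['ft_force'],s['ft_torque'],s['width'],s['joints'],np.degrees(np.arccos(-R[2,2])))
cs={'p':p,'R':R}
for n in('wrist','side','top'):
    cs[n]=ctrl.camera(n)
pickle.dump(cs,open('c1.pkl','wb'))
c=cs['wrist'];a=cv2.resize(c['image'][180:330,240:420,::-1],None,fx=2.2,fy=2.2,interpolation=cv2.INTER_CUBIC)
y=np.radians(-60)
ctr=p-.019*R[:,2]+np.r_[.116*np.cos(y),.116*np.sin(y),.028];print('nominal rim',ctr)
o=np.zeros((600,800,3),np.uint8); o[:330,:396]=a
for k,n in enumerate(('side','top')):
    u,v=map(int,proj(cs[n],ctr)); print(n,u,v)
    w=cs[n]['image'][max(v-35,0):v+35,u-35:u+35,::-1]; x0=400; o[300*k:300*k+280,x0:x0+280]=cv2.resize(w,(280,280),interpolation=cv2.INTER_CUBIC)
cv2.imwrite('pics/lift.png',o)
E
```

```text
[0.4761 0.2406 0.1088] [ 1.4268 -0.4404 -3.0583] [ 0.749   0.4716 -0.0075] 0.022594546219005057 [ 0.7767  0.4557  1.9209 -0.6046  0.9968  0.651 ] 29.52432982757893
nominal rim [0.5294 0.1482 0.1534]
side 309 237
top 285 212
```

View pics/lift.png

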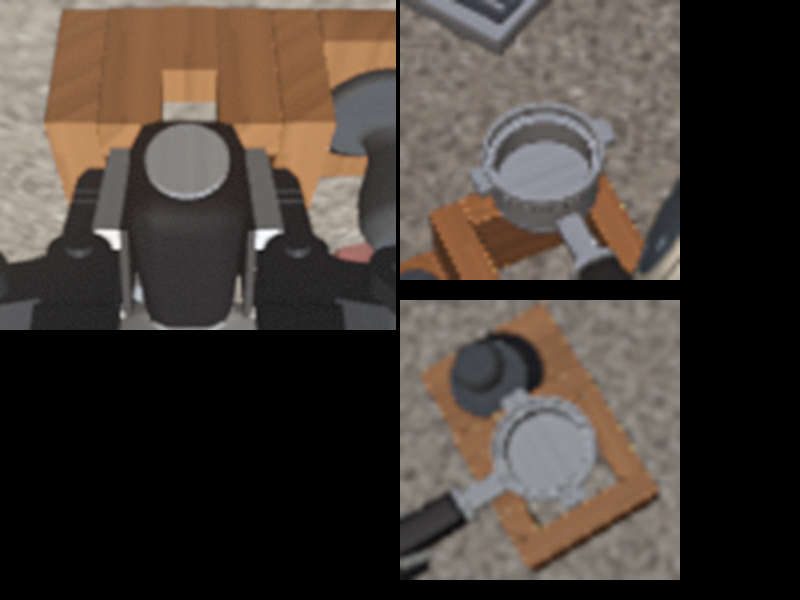

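```bash
cat >> h.py <<'E'
def tri(cs,ps,pt):
    o1,d1=ray(cs['side'],*ps);o2,d2=ray(cs['top'],*pt)
    k=np.linalg.lstsq(np.c_[d1,-d2],o2-o1,rcond=None)[0]; a,b=o1+k[0]*d1,o2+k[1]*d2; return (a+b)/2,a-b
E
python3 - <<'E'
from h import *
import pickle
np.set_printoptions(precision=4,suppress=True)
c1=pickle.load(open('c1.pkl','rb'));c0=pickle.load(open('c0.pkl','rb'))
print('lifted',tri(c1,(309.6,241),(286.3,213.9)))
print('at .1515: side',atz(c1['side'],309.6,241,.1515),'top',atz(c1['top'],286.3,213.9,.1515))
print('at .148: side',atz(c1['side'],309.6,241,.148),'top',atz(c1['top'],286.3,213.9,.148))
print('orig',tri(c0,(310.9,262.6),(288.5,217.6)))
E
```

```text
lifted (array([0.5288, 0.1485, 0.1407]), array([ 0.0002, -0.    ,  0.    ]))
at .1515: side [0.5279 0.1562 0.1515] top [0.5272 0.1474 0.1515]
at .148: side [0.5282 0.1537 0.148 ] top [0.5277 0.1478 0.148 ]
orig (array([0.5289, 0.1505, 0.0603]), array([-0.0014,  0.0001, -0.0002]))
```

```bash
python3 - <<'E'
from h import *
import pickle
np.set_printoptions(precision=4,suppress=True)
c1=pickle.load(open('c1.pkl','rb'));p,R=c1['p'],c1['R']
for v in (251,253.6,256):
    o,d=wray(np.zeros(3),np.eye(3),c1['wrist'],325,v)
    t=np.radians(29.5);e=np.array([np.cos(t),0,-np.sin(t)]);b=np.array([0,0,-.016])
    k=np.linalg.lstsq(np.c_[e,-d],o-b,rcond=None)[0]; print(v,k,o,d, 'b->z=-.016 world offset d=',.135-k[0])
A=np.array([.6127,-.149])
# before-lift estimate of tip with wrist crop 1
p0,R0,c0=pickle.load(open('w1.pkl','rb'))
for v in(116,117.5): print('cap w1',watz(p0,R0,c0,270+155/3,v,.039))
E
```

```text
251 [0.0259 0.1276] [ 0.0838  0.0008 -0.1407] [-0.4799  0.0006  0.8773] b->z=-.016 world offset d= 0.10908153255480636
253.6 [0.0239 0.1294] [ 0.0838  0.0008 -0.1407] [-0.4872  0.0006  0.8733] b->z=-.016 world offset d= 0.11114131262691579
256 [0.0219 0.1311] [ 0.0838  0.0008 -0.1407] [-0.494   0.0006  0.8695] b->z=-.016 world offset d= 0.11309369066142547
cap w1 [0.4616 0.2682 0.039 ]
cap w1 [0.4625 0.2667 0.039 ]
```

```bash
cat >> h.py <<'E'
from scipy.linalg import logm,expm
TILT=29.5;D=.112;B=.016
AX=np.array([.6136,-.1486])
def pf(axis,rimz,yaw):
    R=tool(yaw,TILT);y=np.radians(yaw)
    return np.r_[axis[0]-D*np.cos(y),axis[1]-D*np.sin(y),rimz-.028]+B*R[:,2],R
def rim(p,R):
    yaw=np.arctan2(-R[0,1],R[1,1]); b=p-B*R[:,2]
    return np.r_[b[:2]+D*np.array([np.cos(yaw),np.sin(yaw)]),b[2]+.028],np.degrees(yaw)
def screw(p,R,p2,R2,N):
    T=np.eye(4);T[:3,:3]=R.T@R2;T[:3,3]=R.T@(p2-p);M=expm(np.real(logm(T))/N)
    return np.r_[M[:3,3]/.02,Ro.from_matrix(M[:3,:3]).as_rotvec()/.1]
def apply(p,R,row,N=1):
    for _ in range(N): p=p+R@np.array(row[:3])*.02; R=R@Ro.from_rotvec(np.array(row[3:6])*.1).as_matrix()
    return p,R
E
python3 - <<'E'
from h import *
np.set_printoptions(precision=3,suppress=True)
p,R,s=cur(); print(rim(p,R))
p2,R2=pf(AX,.160,-76); print(p2)
for N in(15,20):
  r=screw(p,R,p2,R2,N);print(N,r)
r=np.round(screw(p,R,p2,R2,15),2)
for k in(5,10,15): print(rim(*apply(p,R,r,k)))
E
```

```text
(array([0.527, 0.149, 0.149]), np.float64(-60.15613888574329))
[ 0.588 -0.048  0.118]
15 [-0.917 -0.017  0.476  0.09   0.001  0.161]
20 [-0.688 -0.011  0.357  0.068  0.001  0.12 ]
(array([0.565, 0.052, 0.152]), np.float64(-65.4151585657987))
(array([ 0.594, -0.048,  0.156]), np.float64(-70.67417699586547))
(array([ 0.613, -0.15 ,  0.16 ]), np.float64(-75.93319535378014))
```

arm_command --moves '[[[-0.92,-0.02,0.48,0.09,0,0.16,1],[-0.92,-0.02,0.48,0.09,0,0.16,1],[-0.92,-0.02,0.48,0.09,0,0.16,1],[-0.92,-0.02,0.48,0.09,0,0.16,1],[-0.92,-0.02,0.48,0.09,0,0.16,1]]]'

```text
time_s: 8.7
ee_pos: [0.5217, 0.1463, 0.1099]
tool_rot: [1.449, 2.257, -0.384]
ft_force: [-0.2, 0.8, -3.3]
width: 0.0229
finger_force: 98.3
```

arm_command --moves '[[[-0.92,-0.02,0.48,0.09,0,0.16,1],[-0.92,-0.02,0.48,0.09,0,0.16,1],[-0.92,-0.02,0.48,0.09,0,0.16,1],[-0.92,-0.02,0.48,0.09,0,0.16,1],[-0.92,-0.02,0.48,0.09,0,0.16,1]]]'

```text
time_s: 9.2
ee_pos: [0.5593, 0.0497, 0.1134]
tool_rot: [1.557, 2.196, -0.412]
ft_force: [0.2, -0.3, -3.1]
width: 0.0226
finger_force: 98.2
```

arm_command --moves '[[[-0.92,-0.02,0.48,0.09,0,0.16,1],[-0.92,-0.02,0.48,0.09,0,0.16,1],[-0.92,-0.02,0.48,0.09,0,0.16,1],[-0.92,-0.02,0.48,0.09,0,0.16,1],[-0.92,-0.02,0.48,0.09,0,0.16,1]]]'

```text
time_s: 9.7
ee_pos: [0.588, -0.0499, 0.1169]
tool_rot: [1.663, 2.13, -0.44]
ft_force: [0.6, 0.8, -3.1]
width: 0.0221
finger_force: 98.2
```

arm_command --moves '[[[0,0,0,0,0,0,1],[0,0,0,0,0,0,1]]]'

```text
time_s: 9.9
ee_pos: [0.5878, -0.0492, 0.1171]
tool_rot: [1.663, 2.13, -0.439]
ft_force: [-0.1, 0.7, -3.4]
width: 0.0229
finger_force: 98.2
```

```bash
python3 - <<'E'
from h import *
import pickle
np.set_printoptions(precision=4,suppress=True)
p,R,s=cur();print(p,s['ft_force'],s['ft_torque'],s['time_s'],rim(p,R))
cs={'p':p,'R':R}
for n in('side','top'): cs[n]=ctrl.camera(n)
pickle.dump(cs,open('c2.pkl','wb'))
o=np.zeros((600,800,3),np.uint8)
o[:400,:400]=cv2.resize(cs['side']['image'][90:220,225:355,::-1],(400,400),interpolation=cv2.INTER_CUBIC)
o[:400,400:]=cv2.resize(cs['top']['image'][130:260,330:460,::-1],(400,400),interpolation=cv2.INTER_CUBIC)
cv2.imwrite('pics/under.png',o)
print(delta(p,R,*pf(AX,.160,-76)), 'up 1mm:',delta(p,R,p+[0,0,.001],R)[0])
E
```

```text
[ 0.5878 -0.0492  0.1171] [-0.0716  0.7192 -3.3793] [0.785  0.1718 0.0099] 9.9 (array([ 0.613 , -0.1502,  0.1591]), np.float64(-75.98226338676324))
(array([ 0.0379,  0.0479, -0.0749]), array([-0.0039,  0.006 ,  0.0058])) up 1mm: [-0.0246 -0.     -0.0435]
```

View pics/under.png

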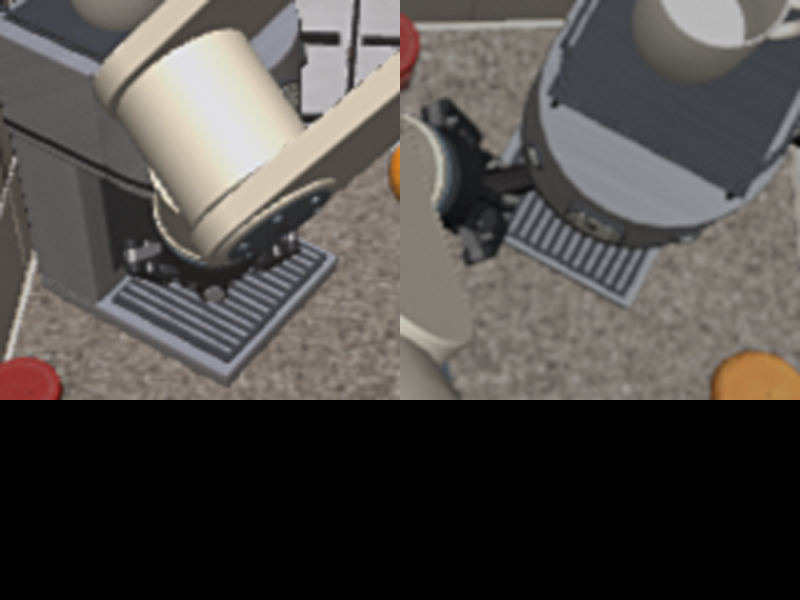

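arm_command --moves '[[[0.04,0.05,-0.07,0,0,0,1],[-0.049,0,-0.087,0,0,0,1],[-0.049,0,-0.087,0,0,0,1],[-0.049,0,-0.087,0,0,0,1],[-0.049,0,-0.087,0,0,0,1]]]'

```text
time_s: 10.5
ee_pos: [0.5892, -0.0471, 0.1272]
tool_rot: [1.661, 2.129, -0.437]
ft_force: [-0.4, -0.0, -3.6]
width: 0.0227
finger_force: 98.2
```

arm_command --moves '[[[-0.025,0,-0.044,0,0,0,1],[-0.025,0,-0.044,0,0,0,1]]]'

```text
time_s: 10.7
ee_pos: [0.5891, -0.0473, 0.1291]
tool_rot: [1.662, 2.129, -0.437]
ft_force: [0.4, 0.0, -4.0]
width: 0.0222
finger_force: 98.2
```

arm_command --moves '[[[-0.025,0,-0.044,0,0,0,1],[-0.025,0,-0.044,0,0,0,1]]]'

```text
time_s: 10.9
ee_pos: [0.5889, -0.0471, 0.1306]
tool_rot: [1.662, 2.13, -0.437]
ft_force: [0.9, -0.4, -8.7]
width: 0.0225
finger_force: 98.1
```

```bash
python3 - <<'E'
from h import *
np.set_printoptions(precision=4,suppress=True)
p,R,s=cur();print(p,s['ft_force'],s['ft_torque'],s['time_s'],rim(p,R))
E
```

```text
[ 0.5889 -0.0471  0.1306] [ 0.9057 -0.3812 -8.678 ] [1.6931 0.3796 0.199 ] 10.9 (array([ 0.6142, -0.1481,  0.1725]), np.float64(-75.93493828107462))
```

arm_command --moves '[[[0.025,0,0.044,0,0,0,1],[0,0.08,0,0,0,0,1],[0,0.08,0,0,0,0,1]]]'

```text
time_s: 11.2
ee_pos: [0.5917, -0.0466, 0.1297]
tool_rot: [1.663, 2.129, -0.439]
ft_force: [-0.9, -0.0, -5.5]
width: 0.0228
finger_force: 98.2
```

```bash
cat > st.py <<'E'
from h import *
np.set_printoptions(precision=4,suppress=True)
p,R,s=cur();print(p,'F',s['ft_force'],'F in pf xyz',tool(rim(p,R)[1],0).T@s['ft_force'],'T',s['ft_torque'],s['time_s'],rim(p,R),np.degrees(np.arccos(-R[2,2])))
E
python3 st.py
```

```text
[ 0.5917 -0.0466  0.1297] F [-0.936  -0.0162 -5.4991] F in pf xyz [ 0.2111 -0.912   5.4991] T [ 1.1436  0.5536 -0.3089] 11.2 (array([ 0.617 , -0.1476,  0.1716]), np.float64(-75.97298738759346)) 29.55566277716623
```

arm_command --moves '[[[0,-0.08,0,0,0,0,1],[0,-0.08,0,0,0,0,1],[0,-0.08,0,0,0,0,1],[0,-0.08,0,0,0,0,1]]]'

```text
time_s: 11.6
ee_pos: [0.5862, -0.0479, 0.1301]
tool_rot: [1.661, 2.129, -0.436]
ft_force: [1.3, 1.0, -6.3]
width: 0.0225
finger_force: 98.2
```

```bash
python3 st.py
```

```text
[ 0.5862 -0.0479  0.1301] F [ 1.278   0.9558 -6.332 ] F in pf xyz [0.6154 1.4725 6.332 ] T [1.478  0.1634 0.3847] 11.6 (array([ 0.6116, -0.1489,  0.172 ]), np.float64(-75.89214192659497)) 29.5526933428327
```

arm_command --moves '[[[0,-0.08,0,0,0,0,1],[0,-0.08,0,0,0,0,1]]]'

```text
time_s: 11.8
ee_pos: [0.5829, -0.0488, 0.13]
tool_rot: [1.661, 2.129, -0.437]
ft_force: [2.1, 0.4, -6.8]
width: 0.0226
finger_force: 98.2
```

```bash
python3 st.py
```

```text
[ 0.5829 -0.0488  0.13  ] F [ 2.0612  0.3815 -6.8194] F in pf xyz [-0.1317  2.092   6.8194] T [1.4599 0.0725 0.4771] 11.8 (array([ 0.6083, -0.1497,  0.1719]), np.float64(-75.9109239066048)) 29.554773016781134
```

arm_command --moves '[[[0,0.08,0,0,0,0,1],[0,0.1,0,0,0,0,1],[0.08,0,-0.045,0,0,0,1],[0.08,0,-0.045,0,0,0,1],[0,0.1,0,0,0,0,1]]]'

```text
time_s: 12.3
ee_pos: [0.5871, -0.0437, 0.1299]
tool_rot: [1.662, 2.129, -0.438]
ft_force: [-1.2, 0.0, -5.2]
width: 0.0225
finger_force: 98.4
```

```bash
python3 st.py
```

```text
[ 0.5871 -0.0437  0.1299] F [-1.166   0.028  -5.2185] F in pf xyz [ 0.3104 -1.1243  5.2185] T [ 1.1538  0.397  -0.1622] 12.3 (array([ 0.6124, -0.1447,  0.1718]), np.float64(-75.9374524537211)) 29.555805895136444
```

arm_command --moves '[[[-0.078,0,0.044,0,0,0,1],[0,0,0,0,0,0,1]]]'

```text
time_s: 12.5
ee_pos: [0.5882, -0.0456, 0.1299]
tool_rot: [1.661, 2.129, -0.437]
ft_force: [1.4, 0.3, -4.3]
width: 0.0226
finger_force: 98.4
```

arm_command --moves '[[[0,-0.08,0,0,0,0,1],[0,0,0,0,0,0,1]]]'

```text
time_s: 12.7
ee_pos: [0.5864, -0.046, 0.13]
tool_rot: [1.661, 2.129, -0.437]
ft_force: [0.2, 0.9, -5.5]
width: 0.0229
finger_force: 98.3
```

arm_command --moves '[[[0,-0.08,0,0,0,0,1],[0,0,0,0,0,0,1]]]'

```text
time_s: 12.9
ee_pos: [0.5846, -0.0465, 0.13]
tool_rot: [1.662, 2.129, -0.437]
ft_force: [0.1, -0.1, -6.0]
width: 0.0224
finger_force: 98.2
```

```bash
python3 st.py
```

```text
[ 0.5846 -0.0465  0.13  ] F [ 0.0879 -0.066  -5.9592] F in pf xyz [-0.0854  0.0692  5.9592] T [1.3154 0.2295 0.1755] 12.9 (array([ 0.6099, -0.1475,  0.1719]), np.float64(-75.93284042726089)) 29.556753507915815
```

```bash
cat > av.py <<'E'
from h import *
np.set_printoptions(precision=4,suppress=True)
F=[];T=[]
for _ in range(6):
    ctrl.camera('top'); p,R,s=cur(); F.append(s['ft_force']);T.append(s['ft_torque'])
F=np.array(F);T=np.array(T);c,y=rim(p,R);Q=tool(y,0)
Q=np.c_[-Q[:,0],Q[:,1],[0,0,1]]
print(s['time_s'],'rim',c,y,'tcp z',p[2]);print('F pf',F.mean(0)@Q,F.std(0),'T pf',T.mean(0)@Q,T.std(0))
E
python3 av.py
```

```text
13.2 rim [ 0.61   -0.1474  0.1718] -75.93779822973808 tcp z 0.1299311383017522
F pf [-0.0833  0.7044 -5.7067] [0.5508 0.5767 0.5686] T pf [0.0359 1.314  0.0946] [0.0311 0.034  0.0196]
```

arm_command --moves '[[[-0.025,0,-0.044,0,0,0,1],[0,0,0,0,0,0,1]]]' --grip_force 120

```text
time_s: 13.4
ee_pos: [0.5846, -0.0464, 0.1308]
tool_rot: [1.662, 2.129, -0.437]
ft_force: [1.1, -0.3, -7.6]
width: 0.022
finger_force: 118.6
```

```bash
python3 av.py
```

```text
13.7 rim [ 0.6099 -0.1474  0.1727] -75.93486716214886 tcp z 0.13077611641925382
F pf [ 0.4395  0.0783 -8.0729] [0.4456 0.4072 0.5104] T pf [0.0178 1.7989 0.0757] [0.0413 0.0315 0.0437]
```

arm_command --moves '[[[0.1,0,0.174,0,0,0,1],[0,0,0,0,0,0,1]]]'

```text
time_s: 13.9
ee_pos: [0.5848, -0.0466, 0.1269]
tool_rot: [1.661, 2.129, -0.438]
ft_force: [-0.7, 0.4, -3.8]
width: 0.0225
finger_force: 118.7
```

```bash
python3 av.py
```

```text
14.2 rim [ 0.6103 -0.1474  0.1691] -75.92134624926965 tcp z 0.1271808172913326
F pf [-0.0024 -0.1013 -3.0323] [0.4702 0.4181 0.5227] T pf [-0.0185  0.8456  0.0016] [0.0229 0.0299 0.0222]
```

arm_command --moves '[[[-0.055,0,-0.096,0,0,0,1],[0,0,0,0,0,0,1]]]'

```text
time_s: 14.4
ee_pos: [0.5848, -0.0464, 0.1294]
tool_rot: [1.662, 2.129, -0.437]
ft_force: [1.0, -0.5, -3.7]
width: 0.0223
finger_force: 118.8
```

arm_command --moves '[[[0.087,0,-0.049,0,0,0,1],[0,0,0,0,0,0,1]]]'

```text
time_s: 14.6
ee_pos: [0.5843, -0.0442, 0.1292]
tool_rot: [1.661, 2.129, -0.437]
ft_force: [0.2, 0.3, -3.3]
width: 0.0224
finger_force: 118.7
```

arm_command --moves '[[[0.065,0,-0.037,0,0,0,1],[0,0,0,0,0,0,1]]]'

```text
time_s: 14.8
ee_pos: [0.584, -0.0428, 0.1291]
tool_rot: [1.662, 2.129, -0.437]
ft_force: [-0.7, -0.1, -3.5]
width: 0.0226
finger_force: 118.7
```

arm_command --moves '[[[0.065,0,-0.037,0,0,0,1],[0,0,0,0,0,0,1]]]'

```text
time_s: 15.0
ee_pos: [0.5836, -0.0414, 0.1291]
tool_rot: [1.662, 2.129, -0.437]
ft_force: [0.5, -0.1, -2.9]
width: 0.0223
finger_force: 118.7
```

```bash
python3 av.py
```

```text
15.3 rim [ 0.6089 -0.1426  0.1711] -75.92549314698132 tcp z 0.12914452907129045
F pf [ 0.2213  0.3811 -2.8173] [0.4029 0.1714 0.5763] T pf [-0.0143  0.8473  0.0094] [0.035  0.036  0.0332]
```

arm_command --moves '[[[-0.037,0,-0.065,0,0,0,1],[0,0,0,0,0,0,1]]]'

```text
time_s: 15.5
ee_pos: [0.5837, -0.0416, 0.1308]
tool_rot: [1.662, 2.129, -0.437]
ft_force: [-1.2, 0.9, -3.3]
width: 0.0218
finger_force: 118.7
```

```bash
python3 av.py
```

```text
15.8 rim [ 0.6089 -0.1425  0.1725] -75.9289741454961 tcp z 0.1306249819866784
F pf [-0.3081 -0.1547 -3.4128] [0.5741 0.3286 0.3575] T pf [-0.009   0.8492  0.0102] [0.0278 0.0209 0.037 ]
```

arm_command --moves '[[[0.037,0,0.065,0,0,0,1],[-0.22,0.05,0.123,0,0,0,1],[-0.22,0.05,0.123,0,0,0,1],[-0.037,0,-0.065,0,0,0,1],[0,0,0,0,0,0,1]]]'

```text
time_s: 16.3
ee_pos: [0.588, -0.0512, 0.1305]
tool_rot: [1.663, 2.129, -0.437]
ft_force: [2.1, -2.3, -7.1]
width: 0.0222
finger_force: 118.6
```

```bash
python3 av.py
```

```text
16.6 rim [ 0.6131 -0.1519  0.1725] -75.9364065235537 tcp z 0.13053931538323604
F pf [ 2.3644  0.3547 -7.138 ] [0.3319 0.3358 0.3463] T pf [0.005  1.3775 0.1072] [0.02  0.032 0.031]
```

arm_command --moves '[[[0.037,0,0.065,0,0,0,1],[0.22,-0.05,-0.123,0,0,0,1],[0.22,-0.05,-0.123,0,0,0,1],[-0.037,0,-0.065,0,0,0,1],[0,0,0,0,0,0,1]]]'

```text
time_s: 17.1
ee_pos: [0.5839, -0.0411, 0.1311]
tool_rot: [1.661, 2.129, -0.436]
ft_force: [0.1, -0.3, -2.9]
width: 0.0225
finger_force: 118.5
```

arm_command --moves '[[[-0.025,0,-0.044,0,0,0,1],[0,0,0,0,0,0,1]]]'

```text
time_s: 17.3
ee_pos: [0.5837, -0.0415, 0.1319]
tool_rot: [1.662, 2.129, -0.437]
ft_force: [1.1, 0.1, -3.5]
width: 0.0223
finger_force: 118.5
```

arm_command --moves '[[[-0.025,0,-0.044,0,0,0,1],[0,0,0,0,0,0,1]]]'

```text
time_s: 17.5
ee_pos: [0.5836, -0.0415, 0.1325]
tool_rot: [1.662, 2.129, -0.437]
ft_force: [1.9, -0.3, -6.8]
width: 0.0222
finger_force: 118.7
```

```bash
python3 av.py
```

```text
17.8 rim [ 0.6088 -0.1425  0.1744] -75.92652967422543 tcp z 0.1325229328677595
F pf [ 0.0001  0.8406 -6.0083] [0.2598 0.4636 0.3921] T pf [0.0157 1.3525 0.1176] [0.0353 0.0177 0.0255]
```

arm_command --moves '[[[0.022,0,0.04,0,0,0,1],[0.087,0,-0.049,0,0,0,1],[0,0,0,0,0,0,1]]]'

```text
time_s: 18.1
ee_pos: [0.5832, -0.0395, 0.1319]
tool_rot: [1.661, 2.129, -0.437]
ft_force: [0.4, -0.1, -3.6]
width: 0.0224
finger_force: 118.5
```

```bash
python3 av.py
```

```text
18.4 rim [ 0.6084 -0.1406  0.1737] -75.92572894382776 tcp z 0.13182722049921683
F pf [ 0.0053  0.0111 -3.3233] [0.28   0.5151 0.2011] T pf [ 0.0064  0.8521 -0.0019] [0.0464 0.0241 0.0173]
```

arm_command --moves '[[[0,-0.1,0,0,0,0,1],[0,0,0,0,0,0,1]]]'

```text
time_s: 18.6
ee_pos: [0.5809, -0.0402, 0.1317]
tool_rot: [1.662, 2.129, -0.438]
ft_force: [-0.1, -0.2, -3.0]
width: 0.0223
finger_force: 118.7
```

```bash
python3 av.py
```

```text
18.9 rim [ 0.6065 -0.1411  0.1737] -75.92613235035755 tcp z 0.13175262905484234
F pf [-0.1699 -0.0665 -3.8043] [0.2799 0.3762 0.4661] T pf [0.0072 0.8518 0.0101] [0.0228 0.0363 0.0199]
```

arm_command --moves '[[[0,0.1,0,0,0,0,1],[0,0.1,0,0,0,0,1],[0,0,0,0,0,0,1]]]'

```text
time_s: 19.2
ee_pos: [0.5845, -0.0394, 0.1316]
tool_rot: [1.663, 2.129, -0.439]
ft_force: [-2.9, -1.2, -2.7]
width: 0.0225
finger_force: 118.9
```

```bash
python3 av.py
```

```text
19.5 rim [ 0.6098 -0.1404  0.1735] -75.96330683167464 tcp z 0.13160662206420196
F pf [ 0.6486 -3.7014 -2.3617] [0.4763 0.5403 0.702 ] T pf [-0.4048  0.6589 -0.665 ] [0.0471 0.023  0.0693]
```

arm_command --moves '[[[0,-0.1,0,0,0,0,1],[0.08,-0.05,-0.045,0,0,0,1],[0,0,0,0,0,0,1]]]'

```text
time_s: 19.8
ee_pos: [0.5827, -0.0388, 0.1323]
tool_rot: [1.659, 2.128, -0.437]
ft_force: [3.4, -9.2, -5.3]
width: 0.0222
finger_force: 117.9
```

```bash
python3 av.py
```

```text
20.1 rim [ 0.6081 -0.1397  0.1741] -75.85444916210207 tcp z 0.13224296447882924
F pf [ 9.6571  1.3537 -5.0475] [0.4663 0.2494 0.3973] T pf [0.1135 0.0577 0.0825] [0.022  0.0137 0.0162]
```

arm_command --moves '[[[0.08,0,-0.045,0,0,0,1],[0,0,0,0,0,0,1]]]'

```text
time_s: 20.3
ee_pos: [0.5826, -0.0385, 0.1326]
tool_rot: [1.658, 2.127, -0.439]
ft_force: [8.6, -21.3, -8.0]
width: 0.0221
finger_force: 118.2
```

```bash
python3 av.py
```

```text
20.6 rim [ 0.608  -0.1395  0.1745] -75.8580949388612 tcp z 0.13257897686285486
F pf [21.6241  3.0232 -7.2459] [0.504  0.7085 0.3754] T pf [ 0.286  -0.9549  0.2456] [0.0302 0.0254 0.0229]
```

```bash
sed -i 's/^AX=.*/AX=np.array([.6072,-.1421])/' h.py; python3 - <<'E'
from h import *
np.set_printoptions(precision=3,suppress=True)
p,R,s=cur()
z0=.1735
p1,R1=pf(AX,z0,-76); print('recentre',np.r_[delta(p,R,p1,R1)])
for y in(-72.5,-79.5): print(y,'2 rows of',screw(p1,R1,*pf(AX,z0,y),2))
E
```

```text
recentre [-0.075 -0.058  0.101  0.025  0.048  0.014]
-72.5 2 rows of [-0.002 -0.159  0.001 -0.15   0.    -0.266]
-79.5 2 rows of [-0.002  0.159  0.001  0.15   0.     0.266]
```

arm_command --moves '[[[-0.2,-0.06,0.17,0,0,0,1],[0,0,0,0,0,0,1]]]'

```text
time_s: 20.8
ee_pos: [0.5816, -0.0417, 0.1308]
tool_rot: [1.662, 2.129, -0.436]
ft_force: [-0.9, 0.5, -3.6]
width: 0.0223
finger_force: 119.9
```

```bash
python3 av.py; python3 - <<'E'
from h import *
np.set_printoptions(precision=3,suppress=True)
p,R,s=cur(); print('recentre',np.r_[delta(p,R,*pf(AX,.1745,-76))])
E
```

```text
21.1 rim [ 0.6068 -0.1421  0.1728] -75.8912095630666 tcp z 0.1308404639319004
F pf [-0.0131 -0.0665 -3.3684] [0.1639 0.7841 0.4995] T pf [ 0.0132  0.8399 -0.0138] [0.0406 0.0154 0.0257]
recentre [-0.045  0.027 -0.074  0.021  0.008  0.01 ]
```

arm_command --moves '[[[-0.045,0.02,-0.074,0,0,0,1],[0,0,0,0,0,0,1]]]'

```text
time_s: 21.3
ee_pos: [0.5816, -0.0412, 0.1324]
tool_rot: [1.662, 2.13, -0.437]
ft_force: [-1.0, 0.7, -5.5]
width: 0.0226
finger_force: 119.9
```

arm_command --moves '[[[0,-0.16,0,-0.15,0,-0.27,1],[0,-0.16,0,-0.15,0,-0.27,1]]]'

```text
time_s: 21.5
ee_pos: [0.5753, -0.0432, 0.1323]
tool_rot: [1.588, 2.176, -0.419]
ft_force: [-0.2, 0.7, -5.4]
width: 0.0222
finger_force: 119.8
```

arm_command --moves '[[[0,-0.16,0,-0.15,0,-0.27,1],[0,-0.16,0,-0.15,0,-0.27,1]]]'

```text
time_s: 21.7
ee_pos: [0.5689, -0.0453, 0.1324]
tool_rot: [1.516, 2.219, -0.4]
ft_force: [-0.4, 0.5, -5.3]
width: 0.022
finger_force: 119.8
```

```bash
python3 av.py
```

```text
22.0 rim [ 0.6067 -0.1425  0.1743] -68.90625927501692 tcp z 0.13240803764581735
F pf [-0.244  -1.1399 -6.1984] [0.6533 0.4691 0.3116] T pf [-0.049   1.3595 -0.1672] [0.0591 0.1194 0.1164]
```

arm_command --moves '[[[0,-0.16,0,-0.15,0,-0.27,1],[0,-0.16,0,-0.15,0,-0.27,1]]]'

```text
time_s: 22.2
ee_pos: [0.5637, -0.0475, 0.1324]
tool_rot: [1.443, 2.26, -0.381]
ft_force: [-0.7, 0.1, -5.5]
width: 0.0223
finger_force: 119.7
```

```bash
python3 av.py
```

```text
22.5 rim [ 0.6069 -0.1423  0.1744] -65.3413875195491 tcp z 0.1324695014923868
F pf [ 0.1321 -0.9679 -6.3499] [0.5262 0.4118 0.5003] T pf [ 0.053   1.3926 -0.0381] [0.0538 0.0793 0.1145]
```

arm_command --moves '[[[0,-0.16,0,-0.15,0,-0.27,1],[0,-0.16,0,-0.15,0,-0.27,1]]]'

```text
time_s: 22.7
ee_pos: [0.5578, -0.0502, 0.1324]
tool_rot: [1.37, 2.299, -0.363]
ft_force: [-1.0, 3.2, -5.9]
width: 0.0225
finger_force: 119.7
```

```bash
python3 av.py
```

```text
23.0 rim [ 0.6068 -0.1423  0.1744] -61.80837102520551 tcp z 0.13250200052600214
F pf [-0.5084 -0.5349 -6.8258] [0.7836 0.6136 0.3071] T pf [ 0.0827  1.5007 -0.039 ] [0.0905 0.065  0.1043]
```

arm_command --moves '[[[0,0.32,0,0.3,0,0.53,1],[0,0.32,0,0.3,0,0.53,1],[0,0.32,0,0.3,0,0.53,1],[0,0.32,0,0.3,0,0.53,1]]]'

```text
time_s: 23.4
ee_pos: [0.5817, -0.0402, 0.1325]
tool_rot: [1.66, 2.131, -0.439]
ft_force: [1.0, -0.6, -6.3]
width: 0.0227
finger_force: 119.7
```

arm_command --moves '[[[0,0.16,0,0.15,0,0.27,1],[0,0.16,0,0.15,0,0.27,1]]]'

```text
time_s: 23.6
ee_pos: [0.5879, -0.0388, 0.1324]
tool_rot: [1.728, 2.085, -0.456]
ft_force: [-0.2, 0.5, -6.5]
width: 0.0222
finger_force: 119.8
```

```bash
python3 av.py
```

```text
23.9 rim [ 0.6071 -0.1412  0.1745] -79.19479762418825 tcp z 0.13257921336525408
F pf [ 0.0071  1.3982 -6.1357] [0.7969 0.4684 0.3289] T pf [0.1454 1.3874 0.2314] [0.0516 0.1152 0.1646]
```

arm_command --moves '[[[0,0.16,0,0.15,0,0.27,1],[0,0.16,0,0.15,0,0.27,1]]]'

```text
time_s: 24.1
ee_pos: [0.5935, -0.0379, 0.1325]
tool_rot: [1.799, 2.034, -0.475]
ft_force: [-0.1, 1.7, -6.0]
width: 0.0226
finger_force: 119.8
```

```bash
python3 av.py
```

```text
24.4 rim [ 0.6069 -0.1412  0.1743] -82.78621624097602 tcp z 0.13242100312458016
F pf [ 0.4478  0.3247 -5.792 ] [0.5596 0.668  0.4025] T pf [-0.0449  1.2717 -0.0144] [0.0583 0.0661 0.0652]
```

arm_command --moves '[[[-0.04,0.16,0.02,0.15,0,0.27,1],[0,0.16,0,0.15,0,0.27,1]]]'

```text
time_s: 24.6
ee_pos: [0.6005, -0.0381, 0.1328]
tool_rot: [1.866, 1.983, -0.492]
ft_force: [-0.7, -0.2, -3.2]
width: 0.0224
finger_force: 119.7
```

```bash
python3 av.py
```

```text
24.9 rim [ 0.6069 -0.142   0.1745] -86.33713349928699 tcp z 0.13254343324165152
F pf [-0.2641  0.2032 -3.1586] [0.5301 0.5622 0.624 ] T pf [0.0111 0.8359 0.0453] [0.0393 0.048  0.0624]
```

arm_command --moves '[[[0,0.16,0,0.15,0,0.27,1],[0,0.16,0,0.15,0,0.27,1]]]'

```text
time_s: 25.1
ee_pos: [0.6069, -0.0377, 0.1327]
tool_rot: [1.932, 1.93, -0.508]
ft_force: [-0.6, -0.6, -3.8]
width: 0.0226
finger_force: 120.0
```

```bash
python3 av.py
```

```text
25.4 rim [ 0.6067 -0.1419  0.1743] -89.8775114358831 tcp z 0.13237466897970063
F pf [ 0.1785  0.139  -3.2332] [0.912  0.4758 0.4128] T pf [0.0196 0.8444 0.032 ] [0.024  0.0594 0.0653]
```

arm_command --moves '[[[0,-0.16,0,-0.15,0,-0.27,1],[-0.049,0,-0.087,0,0,0,1],[-0.049,0,-0.087,0,0,0,1]]]'

```text
time_s: 25.7
ee_pos: [0.6031, -0.0377, 0.1367]
tool_rot: [1.896, 1.96, -0.5]
ft_force: [0.7, 0.8, -3.4]
width: 0.0221
finger_force: 120.0
```

```bash
python3 av.py
```

```text
26.0 rim [ 0.6069 -0.1417  0.1784] -88.11503518910135 tcp z 0.1365105292186487
F pf [ 0.1053 -0.09   -3.4166] [0.4705 0.885  0.3318] T pf [0.0089 0.8698 0.029 ] [0.0078 0.0203 0.0285]
```

Lugs are rising in the slots.

arm_command --moves '[[[-0.049,0,-0.087,0,0,0,1],[-0.049,0,-0.087,0,0,0,1],[-0.025,0,-0.044,0,0,0,1],[0,0,0,0,0,0,1]]]'

```text
time_s: 26.4
ee_pos: [0.6036, -0.0377, 0.1418]
tool_rot: [1.896, 1.959, -0.499]
ft_force: [-0.9, -0.8, -3.5]
width: 0.0222
finger_force: 120.0
```

arm_command --moves '[[[-0.025,0,-0.044,0,0,0,1],[0,0,0,0,0,0,1]]]'

```text
time_s: 26.6
ee_pos: [0.6034, -0.0377, 0.1425]
tool_rot: [1.897, 1.959, -0.499]
ft_force: [-1.2, 0.3, -4.0]
width: 0.0224
finger_force: 120.0
```

```bash
python3 av.py
```

```text
26.9 rim [ 0.6068 -0.1417  0.1844] -88.11560769828614 tcp z 0.14244193909966088
F pf [-0.2423 -0.1681 -3.6372] [0.2559 0.4361 0.2955] T pf [-0.0043  0.8853 -0.0056] [0.0304 0.025  0.0276]
```

arm_command --moves '[[[-0.025,0,-0.044,0,0,0,1],[0,-0.16,0,-0.15,0,-0.27,1],[0,-0.16,0,-0.15,0,-0.27,1],[0,0,0,0,0,0,1]]]'

```text
time_s: 27.3
ee_pos: [0.596, -0.0381, 0.1434]
tool_rot: [1.828, 2.013, -0.483]
ft_force: [-0.5, -0.9, -5.9]
width: 0.0223
finger_force: 119.8
```

```bash
python3 av.py
```

```text
27.6 rim [ 0.6065 -0.1417  0.1853] -84.61824128202069 tcp z 0.14335412787513604
F pf [-0.1786 -1.2607 -5.6401] [0.4972 0.5414 0.3749] T pf [-0.1244  1.2885 -0.225 ] [0.0318 0.0589 0.0685]
```

arm_command --moves '[[[0,-0.16,-0.004,-0.15,0,-0.27,1],[0,-0.16,-0.004,-0.15,0,-0.27,1],[0,-0.16,-0.004,-0.15,0,-0.27,1],[0,-0.16,-0.004,-0.15,0,-0.27,1],[0,0,0,0,0,0,1]]]'

```text
time_s: 28.1
ee_pos: [0.5834, -0.0398, 0.1438]
tool_rot: [1.691, 2.111, -0.448]
ft_force: [0.2, -0.7, -7.3]
width: 0.0225
finger_force: 119.6
```

```bash
python3 av.py
```

```text
28.4 rim [ 0.6065 -0.1415  0.1855] -77.55257602598432 tcp z 0.14361293331705766
F pf [-0.525  -1.0924 -6.5509] [0.9502 0.2624 0.2988] T pf [-0.1341  1.4539 -0.2161] [0.0422 0.0523 0.0745]
```

arm_command --moves '[[[-0.005,-0.32,-0.008,-0.3,0,-0.53,1],[-0.005,-0.32,-0.008,-0.3,0,-0.53,1],[-0.005,-0.32,-0.008,-0.3,0,-0.53,1],[0,0,0,0,0,0,1]]]'

```text
time_s: 28.8
ee_pos: [0.5654, -0.0451, 0.1444]
tool_rot: [1.48, 2.24, -0.392]
ft_force: [0.0, -0.7, -9.0]
width: 0.0222
finger_force: 119.4
```

```bash
python3 av.py
```

```text
29.1 rim [ 0.6064 -0.141   0.186 ] -67.11963967114154 tcp z 0.14412937075926
F pf [-0.4156 -0.7689 -7.8872] [0.9225 0.2935 0.7024] T pf [-0.1166  1.5929 -0.1614] [0.1014 0.0351 0.0972]
```

arm_command --moves '[[[-0.005,-0.32,-0.008,-0.3,0,-0.53,1],[-0.005,-0.32,-0.008,-0.3,0,-0.53,1],[-0.005,-0.32,-0.008,-0.3,0,-0.53,1],[0,0,0,0,0,0,1]]]'

```text
time_s: 29.5
ee_pos: [0.5492, -0.0538, 0.1453]
tool_rot: [1.26, 2.35, -0.333]
ft_force: [2.3, 0.1, -9.1]
width: 0.0224
finger_force: 119.4
```

```bash
python3 av.py
```

```text
29.8 rim [ 0.6068 -0.1405  0.1871] -56.56529943653713 tcp z 0.14523071705080393
F pf [ 3.5008  0.73   -7.41  ] [0.6546 1.2836 0.8635] T pf [0.1926 1.1276 0.264 ] [0.1879 0.1138 0.0296]
```

arm_command --moves '[[[-0.035,-0.16,0.02,-0.15,0,-0.27,1],[-0.002,-0.16,-0.004,-0.15,0,-0.27,1],[-0.002,-0.16,-0.004,-0.15,0,-0.27,1],[-0.002,-0.16,-0.004,-0.15,0,-0.27,1],[0,0,0,0,0,0,1]]]'

```text
time_s: 30.3
ee_pos: [0.5394, -0.0618, 0.1458]
tool_rot: [1.107, 2.415, -0.293]
ft_force: [7.8, -1.0, -9.7]
width: 0.0224
finger_force: 119.1
```

```bash
python3 av.py
```

```text
30.6 rim [ 0.6074 -0.1407  0.1876] -49.324949935336036 tcp z 0.14567361854734784
F pf [ 6.4504  4.2675 -9.147 ] [0.4588 0.4741 0.6813] T pf [0.6634 0.9851 0.7049] [0.0434 0.0279 0.0341]
```

arm_command --moves '[[[-0.002,-0.16,-0.004,-0.15,0,-0.27,1],[-0.002,-0.16,-0.004,-0.15,0,-0.27,1],[0,0,0,0,0,0,1]]]'

```text
time_s: 30.9
ee_pos: [0.5365, -0.0662, 0.147]
tool_rot: [1.03, 2.442, -0.272]
ft_force: [16.6, -4.9, -9.5]
width: 0.0228
finger_force: 119.3
```

```bash
python3 av.py
```

```text
31.2 rim [ 0.6091 -0.1407  0.1888] -45.78033386562001 tcp z 0.14695309593574368
F pf [ 15.7731   6.7443 -10.368 ] [0.2292 0.4009 0.4403] T pf [ 0.6577 -0.0532  0.3393] [0.0476 0.0261 0.0374]
```

arm_command --moves '[[[-0.08,0,0.05,0,0,0,1],[-0.01,-0.16,0.005,-0.15,0,-0.27,1],[0,0,0,0,0,0,1]]]'

```text
time_s: 31.5
ee_pos: [0.5353, -0.068, 0.1464]
tool_rot: [0.994, 2.456, -0.257]
ft_force: [9.5, 12.8, -6.8]
width: 0.0226
finger_force: 120.4
```

```bash
python3 av.py
```

```text
31.8 rim [ 0.6101 -0.1403  0.1883] -44.04931482564857 tcp z 0.14639545733510917
F pf [-1.7996 15.2676 -6.9046] [0.5957 0.551  0.5291] T pf [ 1.2923  1.3518 -0.3801] [0.0482 0.0566 0.0561]
```

arm_command --moves '[[[-0.01,-0.16,0.005,-0.15,0,-0.27,1],[0,0,0,0,0,0,1]]]'

```text
time_s: 32.0
ee_pos: [0.5343, -0.0691, 0.1467]
tool_rot: [0.958, 2.468, -0.242]
ft_force: [13.3, 21.6, -8.4]
width: 0.0224
finger_force: 121.6
```

```bash
python3 av.py
```

```text
32.3 rim [ 0.6111 -0.1393  0.1885] -42.33799598143528 tcp z 0.14657707133368453
F pf [-4.878  23.7755 -8.4393] [0.434  0.6289 0.2957] T pf [ 1.9684  1.9611 -1.266 ] [0.0185 0.0273 0.024 ]
```

arm_command --moves '[[[-0.01,0.1,0.03,0,0,0,1],[0,0,0,0,0,0,1]]]'

```text
time_s: 32.5
ee_pos: [0.5346, -0.069, 0.1458]
tool_rot: [0.96, 2.469, -0.248]
ft_force: [5.5, 18.0, -3.4]
width: 0.0224
finger_force: 122.2
```

```bash
python3 av.py
```

```text
32.8 rim [ 0.6113 -0.1393  0.1878] -42.4397296511148 tcp z 0.14589507442578334
F pf [-6.7433 17.4901 -3.8814] [0.275  0.5627 0.4738] T pf [ 1.2636  1.4361 -1.8144] [0.021  0.0239 0.0226]
```

arm_command --moves '[[[0.03,0.08,-0.015,0.15,0,0.27,1],[0,0,0,0,0,0,1]]]'

```text
time_s: 33.0
ee_pos: [0.5354, -0.068, 0.1461]
tool_rot: [0.995, 2.456, -0.261]
ft_force: [9.0, 8.7, -5.3]
width: 0.0221
finger_force: 120.5
```

```bash
python3 av.py
```

```text
33.3 rim [ 0.6102 -0.1404  0.188 ] -44.0665451273843 tcp z 0.14609635124661885
F pf [-0.874  12.5997 -4.9348] [0.3718 0.3783 0.5136] T pf [ 1.0583  0.9074 -0.5372] [0.0288 0.0321 0.0177]
```

arm_command --moves '[[[0,0,0,0,0,0,0.3],[0,0,0,0,0,0,0],[0,0,0,0,0,0,-0.3],[0,0,0,0,0,0,-0.3]]]'

```text
time_s: 33.7
ee_pos: [0.5331, -0.0697, 0.145]
tool_rot: [0.996, 2.458, -0.267]
ft_force: [0.1, -1.0, -0.1]
width: 0.0554
finger_force: 0.0
```

```bash
python3 av.py
```

```text
Traceback (most recent call last):
  File "av.py", line 5, in <module>
    ctrl.camera('top'); p,R,s=cur(); F.append(s['ft_force']);T.append(s['ft_torque'])
    ~~~~~~~~~~~^^^^^^^
ValueError: 200 camera calls are used up
```

arm_command --moves '[[[0,-0.3,0,0,0,0,-0.3],[0,-0.3,0,0,0,0,-0.3],[0,0,0,0,0,0,-0.3]]]'

```text
time_s: 34.0
ee_pos: [0.5257, -0.0773, 0.1452]
tool_rot: [0.995, 2.458, -0.262]
ft_force: [2.2, 7.0, -1.4]
width: 0.0556
finger_force: 3.4
```

arm_command --moves '[[[0,-0.1,0,0,0,0,-0.3],[0,0,0,0,0,0,-0.3]]]'

```text
time_s: 34.2
ee_pos: [0.5253, -0.0776, 0.1454]
tool_rot: [0.994, 2.457, -0.259]
ft_force: [4.5, 13.0, -1.4]
width: 0.0555
finger_force: 5.9
```

arm_command --moves '[[[0,-0.1,0,0,0,0,-0.3],[0,0,0,0,0,0,-0.3]]]'

```text
time_s: 34.4
ee_pos: [0.5249, -0.0781, 0.1456]
tool_rot: [0.993, 2.457, -0.255]
ft_force: [5.5, 17.6, -2.0]
width: 0.0553
finger_force: 8.2
```

arm_command --moves '[[[0,0.4,0,0,0,0,-0.5],[0,0.4,0,0,0,0,-1],[0,0,0,0,0,0,-1],[0,0,0,0,0,0,-1]]]'

```text
time_s: 34.8
ee_pos: [0.5332, -0.0695, 0.1447]
tool_rot: [0.996, 2.459, -0.267]
ft_force: [0.5, 0.4, 0.4]
width: 0.0857
finger_force: 0.0
```

arm_command --moves '[[[0,0,-0.4,0,0,0,-1],[0,0,-1,0,0,0,-1],[0,0,-1,0,0,0,-1],[0,0,-1,0,0,0,-1],[0,0,-1,0,0,0,-1]]]'

```text
time_s: 35.3
ee_pos: [0.5016, -0.0388, 0.2224]
tool_rot: [0.997, 2.459, -0.266]
ft_force: [-0.3, 0.1, -0.1]
width: 0.0849
finger_force: 0.0
```

arm_command --moves '[[[0.5,0,-1,0,0,0,-1],[0.5,0,-1,0,0,0,-1],[0.5,0,-0.5,0,0,0,-1],[0,0,0,0,0,0,-1],[0,0,0,0,0,0,-1]]]'

```text
time_s: 35.8
ee_pos: [0.4661, -0.0035, 0.2504]
tool_rot: [0.995, 2.458, -0.266]
ft_force: [0.2, -0.3, 0.6]
width: 0.085
finger_force: 0.0
```

```bash
python3 -c "
from workcell import ctrl
print(ctrl.sign_off())"
```

```text
the job is handed in; nothing more can be done
None
```

The portafilter is locked in the brew group against its stop, let go, and the job was handed in at about 36 s. A last push on the handle met about 17 N and it barely moved. I had used all 200 camera calls by then, so I could not check the final pose by eye, and the hand-in gave no verdict.

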